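# Load the grinding ball and hold the index plunger open

## Robot

A 6-joint arm with a two-finger parallel gripper is mounted at the origin on the work surface. World frame = base frame: x ahead of the robot, y to its left, z up, the work surface at z = 0. Lengths are in m, angles in degrees, forces in N, time in s.
With the tool pointing down it reaches from about 0.4 to 0.825 m from the base axis. Payload 7 kg.
Tool frame: the origin (TCP) lies between the finger pads; the fingertips stand 25 mm ahead of it and the grasp point (between the pads) lies 6 mm ahead of it; z points along the fingers, y is the line along which they close (so a half turn about z gives the same grasp; the last joint's range is limited). The gripper opens to 88 mm and grips with 3 to 60 N. Pads are 19 mm wide; open, the fingers measure 130 mm over their backs; the gripper's body (78 mm by 193 mm) begins 47 mm behind the grasp point.
Start: joints at [91.278, 20.546, 0.682, 0, -70.136, -16.507], TCP at [0.177, 0.651, 0.221] pointing down, gripper open.
Joint ranges: [-176.03, 176.03], [-82.01, 121.73], [-58.28, 71.71], [-173.87, 95.51], [-174.79, -0.11], [-173.66, 173.66]. Speed limits (degrees/s): [136.94, 136.94, 172.46, 180, 180, 180].

## Interface

Orientations are given as [roll, pitch, yaw] about the fixed x, y, z axes, in that order (R = Rz(yaw) Ry(pitch) Rx(roll)).
In Python, from plant import ctrl gives the robot as it stands.
- The arm moves only by the shell command python3 drive.py 'ROWS'. ROWS is a JSON list of rows, 1 to 8 of them, each an object with the fields trans (a list: dx, dy, dz in units of 50 mm), twist (a turn about the tool's z in units of 5 degrees), jaw (the finger opening in m); a field left out counts as zero (the opening has to be given); each row is the pose to reach, as a shift and turn from the pose commanded when the command began, along the tool's axes at that moment; what a row does not reach only later rows make up. A row lasts 1/8 s, in which the tool goes at most 0.0625 m and 10.7 degrees, less where a joint would pass 70% of its speed; a pose out of reach is approached as far as the arm can. The fingers move at their own pace and stop on an object; the grip force is fixed at half the most. Time passes only in rows, so rows that do not move let the fingers close. It prints the time, the measured TCP pose, the force, the opening and the grip force at its end. Input that does not fit is refused with a message, and nothing moves.
- ctrl.get_obs(): the state, without advancing time (a new reading comes with each control period).
- ctrl.snapshot(name): name is "scene" or "top" or "wrist"; returns a dict with "frame" (400x640x3 uint8, red, green, blue), "z_map" (400x640 float32, m along the optical axis (not along the pixel's ray), 0 where there is no reading), "fovy" (degrees; the focal length in pixels is half the picture's height over the tangent of half this angle, whatever the lens; pixels are square), "cx", "cy" (the principal point, pixels), "R" (3x3) and "t" (3): a world point X has camera coordinates R X + t; the wrist camera has in their place "T_tool_cam" (4x4, takes a point from camera to tool coordinates, whose origin is the TCP and whose axes are the flange's). Camera axes: x right, y down, z forward; pixel columns grow to the right and rows downward; lengths in m; the calibration is good to about 2 mm. A picture is of the moment at which its call begins: read the wrist's pose just before it.
- ctrl.close_job(): hands the job in; it is judged then, once.
The state is a dict: "clock": time; "joint_pos": joint angles; "qvel": joint speeds; "tau": joint torques, N m; "tool_pos": TCP position; "orientation": TCP orientation; "force": force on the tool from outside, world axes, zero at the start; "moment": the same for the moment, N m; "opening": finger opening in m; "gripper_force": force on a finger pad.
Only numpy, scipy, OpenCV 4.12 (cv2) and the standard library are available. Lean on these libraries where they do the work, as an engineer would, in place of code of your own. Each camera call takes 0.05 s, during which the arm holds its last target. There are 200 camera calls.

## Task

Take the one large grinding ball from the tray and lower it gently to the bottom of the steel grinding jar on the mill, letting go of it only once it is at (or all but at) the floor; leave the mill's index plunger seated meanwhile. Then take hold of the plunger's pull knob, pull it straight up as far as it goes so that its pin is clear of the turntable, and finish while still gripping it and holding it fully up against its spring. Leave the small balls, the jar lid and the bottle where they are.

Things in the scene. Friction and masses are not known exactly. Their poses are not given: they have to be found in the camera images.
- ball: The large white ceramic grinding ball, 40 mm diameter, 0.09 to 0.18 kg. Origin at its centre (axes mean nothing). It starts in one of the tray's three pockets, centre 23 mm above the bench.
- small_a: A small white ceramic ball, 28 mm diameter, in another pocket of the tray; to be left there. Origin at its centre.
- small_b: A second small white ceramic ball, 28 mm diameter, in the remaining pocket; to be left there. Origin at its centre.
- tray: Flat grey plastic ball tray fixed to the bench, 250 x 64 mm, origin at the centre of its underside. Three pockets, 40 x 44 mm, in a row along its x axis at -80, 0, +80 mm; pocket floor 3 mm and walls 8 mm above the bench (keep fingertips above that). Fingers closing along the tray's y axis stay clear of the neighbouring balls.
- mill: Mill fixed to the bench: round white base (270 mm diameter), locked aluminium turntable (top 55 mm above the bench). Origin on the bench under the jar's axis, z up. A steel grinding jar is clamped upright in the middle. At the edge, on the mill's -x side (out to 175 mm from the jar axis), a post with a steel arm carries the index plunger over the turntable's rim.
- jar_floor (a point): Centre of the jar's flat inner floor, 61 mm above the bench. Jar: inside diameter 116 mm, outside 126 mm, depth 58 mm. The inside is tight for fully opened fingers: open them only about 10 mm to let go, then rise straight up.
- jar_mouth (a point): Centre of the jar's open mouth at rim height, 119 mm above the bench.
- pull_knob (a point): Black plastic pull knob on the index plunger: upright cylinder, 28 mm diameter, 26 mm tall, this point at its centre, 118 mm above the bench when seated, 110 mm from the jar axis on the mill's -x side (33 mm clear of the jar). Below it a 22 mm sleeve, then the arm, top 92 mm above the bench. Best gripped from above, fingers opened 60 mm, closing along the mill's y axis (tangential to the jar).
- plunger (a joint): Lift of the index plunger in m: 0 = pin seated 10 mm deep in the turntable's hole, 0.018 = fully pulled, at its stop (pin 8 mm clear). Slides straight up; spring pulls it down with about 7 N when seated and 13 N when fully up; it does not latch and snaps back when let go.
- jar_lid: The jar's loose stainless lid lying on the bench, 126 mm diameter, 10 mm thick at the rim, with a central knob up to 30 mm high. Origin at the centre of its underside. To be left alone.
- bottle: A white plastic reagent bottle with black cap, 52 mm diameter, 80 mm tall, standing on the bench. Origin at the centre of its underside. To be left alone.

How it is judged:
By the outcome, as a careful person would: the job done as asked, in the order asked, and still so for the second after the job is handed in, while the arm keeps its last pose, push and grip.
It also fails if it takes over 45 s, if anything falls off the work surface, if the arm or the gripper's body presses on something with over 40 N, if the wrist force passes 120 N, or if a joint passes its speed limit or range.

## Working session

There is one attempt and no reset: what is moved stays moved. The work goes in short steps, Python scripts to look and compute and a shell command to move; the robot and the scene stay as the last step left them, time stands still between calls to the robot, and variables do not carry over. Pictures are saved under pics/ and viewed, at most 10 in all, crops included, and the job is handed in when it is done.

```bash
ls; mkdir -p pics; python3 - <<'E'
from plant import ctrl
import cv2,numpy as np
o=ctrl.get_obs();print({k:np.round(v,4) for k,v in o.items()})
for n in("scene","top"):
    s=ctrl.snapshot(n);np.savez('pics/'+n+'.npz',**s);cv2.imwrite(f'pics/{n}0.png',s['frame'][...,::-1]);print(n,s['fovy'],s['cx'],s['cy'],s['R'],s['t'])
E
```

```text
drive.py
pics
plant.py
{'clock': np.float64(0.0), 'joint_pos': array([ 9.12764e+01,  2.05910e+01,  6.32900e-01, -2.01000e-02,
       -7.01345e+01, -1.65052e+01]), 'qvel': array([-0.0598, -0.0308, -0.0378,  0.0302,  0.006 ,  0.0096]), 'tau': array([-2.20000e-03, -5.82724e+01,  2.93054e+01,  6.99750e+00,
        6.80000e-03, -2.00000e-04]), 'tool_pos': array([0.1772, 0.6508, 0.2196]), 'orientation': array([ 1.799058e+02, -8.200000e-03, -1.523570e+01]), 'force': array([0.2394, 0.2172, 0.3125]), 'moment': array([ 0.065 ,  0.0383, -0.0228]), 'gripper_force': np.float64(0.0), 'opening': np.float64(0.0876)}
scene 54.211230724426265 322.6620644557403 202.15292624670658 [[ 0.41532171  0.90954407 -0.01540969]
 [ 0.60790072 -0.29010573 -0.73911797]
 [-0.67673081  0.29760418 -0.6733997 ]] [-0.22325588 -0.30398606  1.28196142]
top 57.85818282989707 320.87345004324595 200.38613511271694 [[-0.01104488 -0.99887759 -0.04606059]
 [-0.99083781  0.01713346 -0.13396594]
 [ 0.13460476  0.04415894 -0.98991492]] [-0.01494648  0.61392531  0.68863106]
```
View pics/scene0.png

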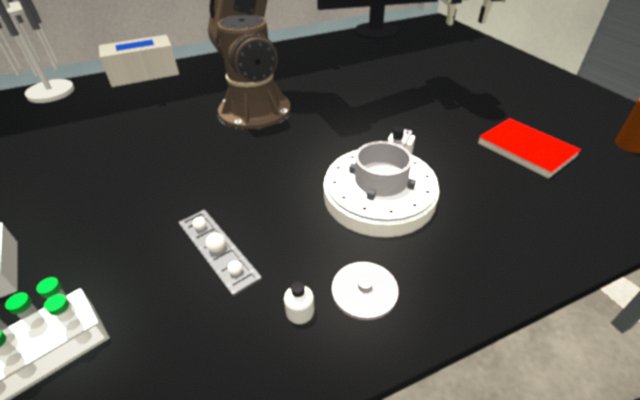

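View pics/top0.png

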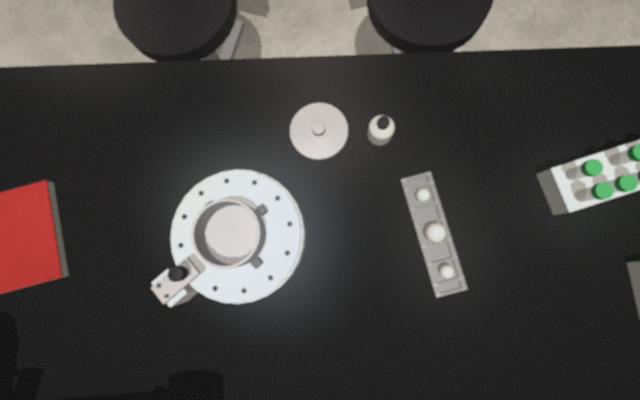

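Scene shows the large ball in the middle pocket at (215,242), the mill at (381,185) with the plunger at about (398,140). Top shows the large ball at (435,232), the jar at (234,233), the knob at (178,273), the lid at (319,130) and the bottle at (381,128).

```bash
cat > h.py <<'E'
import numpy as np,cv2
def cam(s):
    f=200/np.tan(np.radians(float(s['fovy']))/2); return f,float(s['cx']),float(s['cy'])
def cloud(s):
    f,cx,cy=cam(s); z=s['z_map']; v,u=np.mgrid[:400,:640]
    P=np.stack([(u-cx)/f*z,(v-cy)/f*z,z],-1); X=(P-s['t'])@s['R']; X[z==0]=np.nan; return X
def ray(s,u,v,h):
    f,cx,cy=cam(s); d=s['R'].T@[(u-cx)/f,(v-cy)/f,1]; C=-s['R'].T@s['t']; return C+d*(h-C[2])/d[2]
E
python3 - <<'E'
import numpy as np,cv2
from h import *
for n in('top','scene'):
    s=dict(np.load(f'pics/{n}.npz')); X=cloud(s); g=cv2.cvtColor(s['frame'],cv2.COLOR_RGB2GRAY)
    print(n,'C',-s['R'].T@s['t'],'nan',np.isnan(X[...,2]).mean())
    pts={'top':dict(bench=(350,320),tt=(285,200),jarfloor=(234,233),knob=(178,273),ball=(435,232),a=(423,195),b=(447,271),lid=(300,140)),
     'scene':dict(bench=(150,300),tt=(335,195),knob=(398,135),ball=(215,242),a=(199,224),b=(235,268),lid=(350,300))}[n]
    for k,(u,v) in pts.items(): print(k,np.round(np.nanmedian(X[v-1:v+2,u-1:u+2].reshape(-1,3),0),4))
    Z=X[...,2]
    inm=lambda c,r:np.hypot(X[...,0]-c[0],X[...,1]-c[1])<r
    def fit(m,nm):
        c,_=cv2.findContours(m.astype(np.uint8),0,1)
        for q in sorted(c,key=cv2.contourArea)[::-1][:4]:
            if cv2.contourArea(q)>30:
                print(nm,'circ',np.round(cv2.minEnclosingCircle(q),1) if 0 else [np.round(t,1) for t in cv2.minEnclosingCircle(q)],cv2.contourArea(q))
    for lo,hi,nm in((.11,.122,'rim'),(.124,.14,'knobtop'),(.05,.058,'tt'),(.015,.05,'balls')):
        m=(Z>lo)&(Z<hi); p=X[m]
        fit(m,nm)
        if n=='top' and len(p)>5 and nm!='balls':
            q=p[(p[:,1]<.6)]
            A=np.c_[2*q[:,:2],np.ones(len(q))];w=np.linalg.lstsq(A,(q[:,:2]**2).sum(1),rcond=None)[0]
            print(nm,len(q),'mean',q.mean(0),'fit',w[:2],np.sqrt(w[2]+w[:2]@w[:2]))
E
```

```text
top C [ 0.51544232 -0.05585759  0.7632428 ] nan 0.00376171875
bench [ 3.729e-01 -7.830e-02 -1.000e-04]
tt [0.6137 0.0469 0.0561]
jarfloor [0.5494 0.146  0.0613]
knob [0.4777 0.2242 0.1316]
ball [ 0.5471 -0.2471  0.0422]
a [ 0.6224 -0.2299  0.0308]
b [ 0.471  -0.27    0.0298]
lid [0.7495 0.0212 0.0119]
rim circ [array([225.1, 233.5]), np.float64(35.4)] 3724.5
rim circ [array([626.5, 181.7]), np.float64(10.6)] 264.5
rim circ [array([602.5, 189.7]), np.float64(10.6)] 260.0
rim circ [array([592.1, 167.5]), np.float64(10.2)] 251.0
rim 1790 mean [ 0.59543433 -0.2318741   0.11712729] fit [ 0.59520876 -0.18807665] 0.35326265510082216
knobtop circ [array([174.7, 273.3]), np.float64(8.5)] 191.5
knobtop 215 mean [0.47642087 0.22934198 0.13108487] fit [0.47638271 0.22978908] 0.010062558324430147
tt circ [array([234.8, 235.9]), np.float64(66.7)] 12868.5
tt circ [array([600.3, 172.3]), np.float64(50.4)] 2417.0
tt circ [array([381. , 126.1]), np.float64(12.2)] 170.0
tt 10864 mean [ 0.56947637 -0.00196274  0.05505287] fit [ 0.57916152 -0.18500575] 0.34425463694820024
balls circ [array([ 23., 236.]),
[... 704 characters left out ...]
.5
knobtop circ [array([126. ,  18.5]), np.float64(82.9)] 553.5
knobtop circ [array([370.,   3.]), np.float64(53.1)] 236.0
knobtop circ [array([619.,  30.]), np.float64(21.5)] 175.5
knobtop circ [array([240. ,  78.5]), np.float64(14.7)] 91.5
tt circ [array([381.5, 181.5]), np.float64(55.8)] 3570.5
tt circ [array([ 40. , 334.5]), np.float64(60.6)] 2657.0
tt circ [array([297.8, 297. ]), np.float64(13.8)] 212.5
tt circ [array([140.,  67.]), np.float64(34.5)] 83.5
balls circ [array([529., 144.]), np.float64(50.5)] 2479.0
balls circ [array([380.8, 189.5]), np.float64(57.3)] 1363.0
balls circ [array([252.5, 106.5]), np.float64(33.4)] 667.0
balls circ [array([317.5,  14.5]), np.float64(52.0)] 630.0
```

```bash
python3 - <<'E'
import numpy as np,cv2
from h import *
from scipy.optimize import least_squares as LS
for n in('top','scene'):
    s=dict(np.load(f'pics/{n}.npz')); X=cloud(s).reshape(-1,3); X=X[~np.isnan(X[:,0])]
    def near(c,r,lo,hi): return X[(np.hypot(*(X[:,:2]-c).T)<r)&(X[:,2]>lo)&(X[:,2]<hi)]
    for nm,c,r in(('ball',(.55,-.25),.02),('a',(.628,-.232),.014),('b',(.476,-.27),.014)):
        p=near(c,.03,.015,.06)
        w=LS(lambda q:np.linalg.norm(p-q,axis=1)-r,[*c,.003+r],loss='soft_l1',f_scale=.002); w2=LS(lambda q:np.linalg.norm(p-q[:3],axis=1)-q[3],[*c,.003+r,r],loss='soft_l1',f_scale=.002); print(n,nm,len(p),w.x,'free r',w2.x[3])
    for nm,r,lo,hi,R in(('rim',.075,.115,.123,.0605),('tt',.16,.045,.058,None)):
        p=near((.549,.146),r,lo,hi)
        if nm=='rim':
            w=LS(lambda q:np.hypot(*(p[:,:2]-q[:2]).T)-q[2],[.549,.146,.06],loss='soft_l1',f_scale=.002); print(n,nm,len(p),w.x)
        else:
            hull=cv2.convexHull(p[:,:2].astype(np.float32))[:,0]
            w=LS(lambda q:np.hypot(*(hull-q[:2]).T)-q[2],[.549,.146,.13],loss='soft_l1',f_scale=.002); print(n,nm,len(hull),w.x)
    p=near((.477,.228),.03,.127,.14); 
    if len(p)>5: print(n,'knobtop',len(p),p.mean(0),cv2.minEnclosingCircle(p[:,:2].astype(np.float32)))
    p=near((.477,.228),.05,.088,.096); print(n,'arm',len(p),p.mean(0),cv2.minAreaRect(p[:,:2].astype(np.float32)))
    p=near((.55,-.25),.14,.004,.012); print(n,'tray',len(p),cv2.minAreaRect(p[:,:2].astype(np.float32)))
# image-based outline of tray ball
s=dict(np.load('pics/top.npz')); print('raycheck ball',ray(s,434.8,232,.03))
E
```

```text
top ball 323 [ 0.54751956 -0.25122059  0.02322255] free r 0.019648911606130068
top a 147 [ 0.62482007 -0.23170705  0.01743469] free r 0.013511136464967516
top b 163 [ 0.46967938 -0.2705815   0.01722055] free r 0.01364600967480537
top rim 644 [0.54709319 0.14635909 0.06009772]
top tt 34 [0.54622824 0.14597963 0.13094277]
top knobtop 204 [0.47626904 0.2297561  0.13139509] ((0.47651055455207825, 0.23060114681720734), 0.013893604278564453)
top arm 541 [0.46504091 0.23820666 0.09247473] ((0.47770094871520996, 0.2288447469472885), (0.04017031937837601, 0.09945014119148254), 40.24711608886719)
top tray 2268 ((0.548302173614502, -0.2527979910373688), (0.2537826895713806, 0.24607689678668976), 37.14339065551758)
scene ball 283 [ 0.54791251 -0.25280286  0.02296011] free r 0.01972021135707709
scene a 147 [ 0.62544171 -0.23327522  0.01701759] free r 0.01357655524840638
scene b 117 [ 0.47078339 -0.27215186  0.0168572 ] free r 0.013466431903752072
scene rim 350 [0.54960573 0.14454707 0.0601766 ]
scene tt 41 [0.54902877 0.14486953 0.12988077]
scene knobtop 66 [0.47932292 0.22796071 0.1303219 ] ((0.4791087806224823, 0.22924615442752838), 0.014315963722765446)
scene arm 100 [0.47511831 0.24412942 0.091665  ] ((0.47755709290504456, 0.22915339469909668), (0.03999830782413483, 0.09808364510536194), 40.178192138671875)
scene tray 1518 ((0.5486416816711426, -0.2574942409992218), (0.2571008503437042, 0.1850605607032776), 5.902933597564697)
raycheck ball [ 0.54760032 -0.2498427   0.03      ]
```

Ball at about (0.5477,-0.252), radius 20 mm, and jar axis at about (0.548,0.1455). The knob at (0.4777,0.2293) is 109.6 mm from that axis, which matches the 110 mm given. Moving now via a waypoint outside the inner reach limit.

The rows are not in the units I measure in: shifts go in units of 50 mm and turns go in units of 5 degrees. I convert before sending: 0.36 m is 7.2, 0.325 m is 6.5, -29.3 degrees is -5.86.

```bash
cat > go.py <<'E'
# go.py x y z yaw : prints tool-axis shift and turn from the measured pose
import sys,numpy as np
from plant import ctrl
from scipy.spatial.transform import Rotation as R
o=ctrl.get_obs(); x,y,z,w=map(float,sys.argv[1:5])
r=R.from_euler('xyz',o['orientation'],degrees=True)
print('shift',np.round(r.inv().apply(np.array([x,y,z])-o['tool_pos']),4),'turn',round(-(w-o['orientation'][2]),2))
E
python3 drive.py '[{"trans":[0.6, 0.44, 0], "twist":-0.8, "jaw":0.088}, {"trans":[1.6, 1.2, 0], "twist":-1.8, "jaw":0.088}, {"trans":[2.6, 1.96, 0], "twist":-2.8, "jaw":0.088}, {"trans":[3.6, 2.7, 0], "twist":-3.8, "jaw":0.088}, {"trans":[4.6, 3.46, 0], "twist":-4.8, "jaw":0.088}, {"trans":[5.6, 4.2, 0], "twist":-5.86, "jaw":0.088}, {"trans":[6.5, 4.9, 0], "twist":-5.86, "jaw":0.088}, {"trans":[7.2, 5.4, 0], "twist":-5.86, "jaw":0.088}]'
python3 go.py 0.5477 -0.252 0.2196 14.06
```

```text
clock: 1.1
tool_pos: [0.4545, 0.294, 0.2205]
orientation: [180.0, 0.0, 14.0]
force: [0.0, 0.4, 0.2]
opening: 0.0879
gripper_force: 0.0
shift [-0.0419  0.5523  0.0009] turn -0.04
```

```bash
python3 drive.py '[{"trans":[-0.04, 0.6, 0], "jaw":0.066}, {"trans":[-0.12, 1.7, 0], "jaw":0.066}, {"trans":[-0.22, 2.9, 0], "jaw":0.066}, {"trans":[-0.3, 4.1, 0], "jaw":0.066}, {"trans":[-0.4, 5.3, 0], "jaw":0.066}, {"trans":[-0.5, 6.5, 0], "jaw":0.066}, {"trans":[-0.6, 7.7, 0], "jaw":0.066}, {"trans":[-0.68, 8.8, 0], "jaw":0.066}]'
python3 drive.py '[{"trans":[-0.08, 1, 0], "jaw":0.066}, {"trans":[-0.14, 1.8, 0], "jaw":0.066}, {"trans":[-0.16, 2.2, 0], "jaw":0.066}, {"trans":[-0.16, 2.2, 0.6], "jaw":0.066}, {"trans":[-0.16, 2.2, 1.2], "jaw":0.066}, {"trans":[-0.16, 2.2, 1.2], "jaw":0.066}]'
python3 go.py 0.5477 -0.252 0.037 14.06
python3 - <<'E'
from plant import ctrl
import cv2,numpy as np
o=ctrl.get_obs();s=ctrl.snapshot("wrist");np.savez('pics/w1.npz',pos=o['tool_pos'],ori=o['orientation'],**s);cv2.imwrite('pics/w1.png',s['frame'][...,::-1]);print(s['T_tool_cam'],s['fovy'])
from scipy.spatial.transform import Rotation as R
from scipy.optimize import least_squares as LS
f=200/np.tan(np.radians(s['fovy'])/2);z=s['z_map'];v,u=np.mgrid[:400,:640]
P=np.stack([(u-s['cx'])/f*z,(v-s['cy'])/f*z,z],-1)[z>0];T=s['T_tool_cam']
X=R.from_euler('xyz',o['orientation'],degrees=True).apply(P@T[:3,:3].T+T[:3,3])+o['tool_pos']
p=X[(np.hypot(X[:,0]-.5477,X[:,1]+.252)<.03)&(X[:,2]>.015)&(X[:,2]<.06)]
print(len(p),LS(lambda q:np.linalg.norm(p-q[:3],axis=1)-q[3],[.5477,-.252,.023,.02],loss='soft_l1',f_scale=.002).x)
E
```

```text
clock: 2.1
tool_pos: [0.5276, -0.1409, 0.2204]
orientation: [-180.0, 0.0, 14.1]
force: [1.0, 1.4, -0.0]
opening: 0.0663
gripper_force: 0.0
clock: 2.85
tool_pos: [0.5451, -0.2468, 0.1583]
orientation: [-179.9, 0.3, 14.1]
force: [0.4, -0.9, 0.3]
opening: 0.0659
gripper_force: 0.0
shift [0.0018 0.006  0.1213] turn 0.01
[[-3.95267743e-04 -9.57097717e-01 -2.89765084e-01  7.81747714e-02]
 [ 9.99999874e-01 -4.67794701e-04  1.81034742e-04 -2.59861532e-04]
 [-3.08818509e-04 -2.89764976e-01  9.57097782e-01 -1.62987546e-01]
 [ 0.00000000e+00  0.00000000e+00  0.00000000e+00  1.00000000e+00]] 71.0251612206084
1024 [ 0.54694759 -0.25181088  0.02199707  0.01973502]
```

View pics/w1.png

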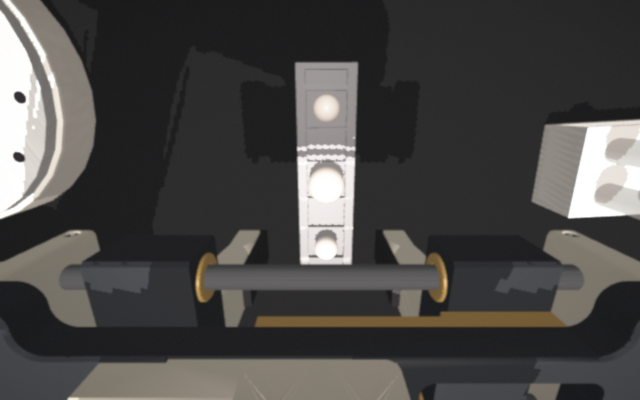

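The wrist view shows the large ball at (325,182), in line with the tray and between the fingers. It measures (0.547,-0.252), in agreement with the other two views. Descending and gripping.

```bash
python3 drive.py '[{"trans":[0.03, 0.11, 0.4], "jaw":0.066}, {"trans":[0.03, 0.11, 1.1], "jaw":0.066}, {"trans":[0.03, 0.11, 1.7], "jaw":0.066}, {"trans":[0.03, 0.11, 2.2], "jaw":0.066}, {"trans":[0.03, 0.11, 2.42], "jaw":0.066}, {"trans":[0.03, 0.11, 2.42], "jaw":0.066}]'
python3 go.py 0.547 -0.252 0.037 14.06
python3 drive.py '[{"jaw":0.03}, {"jaw":0.03}, {"jaw":0.03}, {"jaw":0.03}, {"jaw":0.03}]'
python3 drive.py '[{"trans":[0, 0, -0.2], "jaw":0.03}, {"trans":[0, 0, -0.6], "jaw":0.03}, {"trans":[0, 0, -1.2], "jaw":0.03}, {"trans":[0, 0, -2], "jaw":0.03}, {"trans":[0, 0, -2.8], "jaw":0.03}, {"trans":[0, 0, -3.4], "jaw":0.03}, {"trans":[0, 0, -3.6], "jaw":0.03}]'
python3 go.py 0.548 0.1455 0.2196 -50.1
```

```text
clock: 3.65
tool_pos: [0.5501, -0.2524, 0.0402]
orientation: [180.0, -0.0, 14.1]
force: [0.3, -0.1, -0.4]
opening: 0.0655
gripper_force: 0.0
shift [-0.0029 -0.0012  0.0032] turn 0.04
clock: 4.28
tool_pos: [0.5495, -0.2525, 0.0396]
orientation: [180.0, -0.0, 14.1]
force: [0.5, 0.9, 0.2]
opening: 0.0307
gripper_force: 0.0
clock: 5.15
tool_pos: [0.5504, -0.2528, 0.2225]
orientation: [179.9, -0.2, 14.1]
force: [-0.1, 0.9, -0.6]
opening: 0.0301
gripper_force: 0.0
shift [ 0.0946 -0.3869  0.0026] turn 64.18
```

The fingers closed to 30 mm with no contact, so I need to look.

```bash
cat > w.py <<'E'
import sys,cv2,numpy as np
from plant import ctrl
from scipy.spatial.transform import Rotation as R
def wrist(name):
    o=ctrl.get_obs();s=ctrl.snapshot("wrist");cv2.imwrite(f'pics/{name}.png',s['frame'][...,::-1])
    f=200/np.tan(np.radians(s['fovy'])/2);z=s['z_map'];v,u=np.mgrid[:400,:640]
    P=np.stack([(u-s['cx'])/f*z,(v-s['cy'])/f*z,z],-1)[z>0];T=s['T_tool_cam']
    return R.from_euler('xyz',o['orientation'],degrees=True).apply(P@T[:3,:3].T+T[:3,3])+o['tool_pos']
E
python3 - <<'E'
from w import *
from scipy.optimize import least_squares as LS
X=wrist('w2')
p=X[(np.hypot(X[:,0]-.547,X[:,1]+.252)<.04)&(X[:,2]>.015)&(X[:,2]<.06)]
print(len(p),LS(lambda q:np.linalg.norm(p-q[:3],axis=1)-q[3],[.5477,-.252,.023,.02],loss='soft_l1',f_scale=.002).x)
E
```

```text
702 [ 0.547006   -0.25184501  0.02198808  0.01968197]
```

View pics/w2.png

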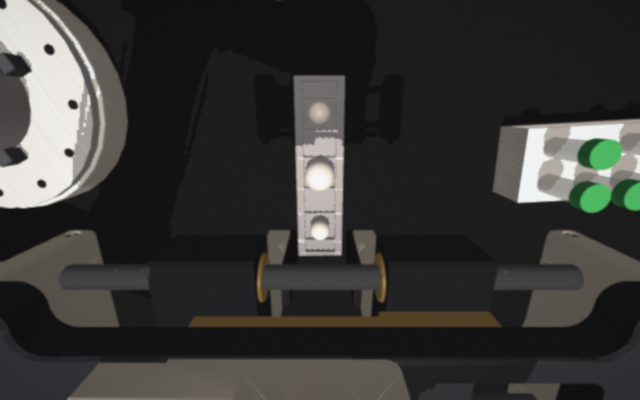

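The ball is untouched in its pocket at (319,176). I'll check the real finger geometry in the wrist depth.

```bash
python3 - <<'E'
from w import *
o=ctrl.get_obs();print(o['opening'],o['gripper_force'])
s=ctrl.snapshot("wrist")
f=200/np.tan(np.radians(s['fovy'])/2);z=s['z_map'];v,u=np.mgrid[:400,:640];T=s['T_tool_cam']
P=np.stack([(u-s['cx'])/f*z,(v-s['cy'])/f*z,z],-1)@T[:3,:3].T+T[:3,3]
for r in (235,240,250,260,270,290,300,305,310):
    print(r,[(c,*np.round(P[r,c]*1000).astype(int)) for c in (270,275,280,284,287,290,320,352,358,362,368)])
E
```

```text
0.02977681412466966 0.0
235 [(270, np.int64(11), np.int64(-29), np.int64(-16)), (275, np.int64(11), np.int64(-27), np.int64(-16)), (280, np.int64(11), np.int64(-24), np.int64(-16)), (284, np.int64(10), np.int64(-22), np.int64(-15)), (287, np.int64(11), np.int64(-20), np.int64(-16)), (290, np.int64(9), np.int64(-18), np.int64(-13)), (320, np.int64(-86), np.int64(-2), np.int64(193)), (352, np.int64(10), np.int64(18), np.int64(-14)), (358, np.int64(11), np.int64(21), np.int64(-17)), (362, np.int64(10), np.int64(23), np.int64(-16)), (368, np.int64(11), np.int64(27), np.int64(-16))]
240 [(270, np.int64(11), np.int64(-28), np.int64(-23)), (275, np.int64(11), np.int64(-26), np.int64(-23)), (280, np.int64(10), np.int64(-23), np.int64(-22)), (284, np.int64(11), np.int64(-21), np.int64(-23)), (287, np.int64(10), np.int64(-19), np.int64(-22)), (290, np.int64(9), np.int64(-18), np.int64(-20)), (320, np.int64(-103), np.int64(-2), np.int64(214)), (352, np.int64(9), np.int64(17), np.int64(-20)), (358, np.int64(11), np.int64(20), np.int64(-23)), (362, np.int64(10), np.int64(22), np.int64(-22)), (368
[... 3278 characters left out ...]
 np.int64(17), np.int64(-52)), (362, np.int64(-7), np.int64(19), np.int64(-54)), (368, np.int64(4), np.int64(19), np.int64(-68))]
310 [(270, np.int64(9), np.int64(-19), np.int64(-78)), (275, np.int64(1), np.int64(-19), np.int64(-68)), (280, np.int64(-8), np.int64(-19), np.int64(-57)), (284, np.int64(-234), np.int64(-61), np.int64(223)), (287, np.int64(-234), np.int64(-56), np.int64(224)), (290, np.int64(-233), np.int64(-51), np.int64(223)), (320, np.int64(-234), np.int64(-2), np.int64(223)), (352, np.int64(-233), np.int64(50), np.int64(222)), (358, np.int64(-233), np.int64(60), np.int64(223)), (362, np.int64(-10), np.int64(19), np.int64(-54)), (368, np.int64(1), np.int64(19), np.int64(-67))]
```

```bash
python3 - <<'E'
from w import *
s=ctrl.snapshot("wrist")
f=200/np.tan(np.radians(s['fovy'])/2);z=s['z_map'];v,u=np.mgrid[:400,:640];T=s['T_tool_cam']
P=np.stack([(u-s['cx'])/f*z,(v-s['cy'])/f*z,z],-1)@T[:3,:3].T+T[:3,3]
for r in range(226,236): print(r,[tuple(np.round(P[r,c]*1000).astype(int).tolist()) for c in (272,278,284,290,352,358,364,370)])
E
python3 drive.py '[{"jaw":0.066}]'
```

```text
226 [(-83, -72, 220), (-84, -64, 222), (-85, -55, 222), (-85, -46, 223), (-84, 46, 221), (-85, 55, 223), (-84, 63, 221), (-84, 72, 222)]
227 [(-86, -73, 223), (-85, -64, 221), (-86, -55, 222), (-86, -46, 221), (-86, 46, 222), (-86, 55, 222), (78, 0, -163), (-86, 72, 222)]
228 [(-88, -73, 222), (-87, -64, 221), (-88, -55, 223), (-87, -46, 221), (-88, 46, 222), (-87, 55, 221), (-88, 64, 222), (-87, 72, 221)]
229 [(-90, -73, 223), (-89, -64, 223), (-89, -55, 221), (-90, -47, 223), (-89, 46, 222), (-89, 55, 221), (-89, 64, 222), (-90, 73, 223)]
230 [(-91, -73, 222), (-91, -64, 222), (-91, -55, 222), (-91, -47, 223), (9, 19, -6), (-91, 55, 223), (-91, 64, 222), (-90, 72, 221)]
231 [(11, -29, -11), (10, -26, -10), (10, -22, -10), (-93, -47, 222), (9, 18, -8), (10, 22, -10), (11, 25, -11), (11, 29, -11)]
232 [(10, -29, -11), (11, -25, -13), (11, -22, -13), (-94, -47, 222), (9, 18, -7), (11, 21, -12), (10, 25, -12), (11, 28, -12)]
233 [(11, -29, -13), (11, -25, -13), (10, -22, -13), (-96, -47, 222), (9, 18, -11), (10, 21, -13), (11, 25, -14), (10, 28, -13)]
234 [(10, -29, -14), (11, -25, -15), (11, -21, -15), (9, -18, -12), (9, 18, -12), (11, 21, -15), (11, 24, -15), (11, 28, -15)]
235 [(11, -28, -16), (11, -25, -16), (10, -22, -15), (9, -18, -13), (9, 18, -13), (11, 21, -17), (11, 24, -16), (11, 28, -16)]
clock: 5.42
tool_pos: [0.5488, -0.2523, 0.2182]
orientation: [-179.9, 0.1, 14.1]
force: [-0.2, -0.9, 0.5]
opening: 0.0353
gripper_force: 0.0
```

By the camera the fingertips are about 9 mm behind the reported TCP, not 25 mm ahead of it. That explains the fingers closing above the ball. I'll plan with tip height = TCP z + 9 mm and descend in two steps.

Converted, -0.0015 m is -0.03, -0.001 m is -0.02.

```bash
python3 drive.py '[{"trans":[-0.03, -0.02, 0.6], "jaw":0.066}, {"trans":[-0.03, -0.02, 1.6], "jaw":0.066}, {"trans":[-0.03, -0.02, 2.6], "jaw":0.066}, {"trans":[-0.03, -0.02, 3.3], "jaw":0.066}, {"trans":[-0.03, -0.02, 3.8], "jaw":0.066}, {"trans":[-0.03, -0.02, 3.9], "jaw":0.066}]'
python3 drive.py '[{"trans":[0, 0, 0.1], "jaw":0.066}, {"trans":[0, 0, 0.2], "jaw":0.066}, {"trans":[0, 0, 0.3], "jaw":0.066}, {"trans":[0, 0, 0.4], "jaw":0.066}, {"trans":[0, 0, 0.4], "jaw":0.066}]'
python3 - <<'E'
from w import *
wrist('w3')
E
```

```text
clock: 6.18
tool_pos: [0.5458, -0.2516, 0.0218]
orientation: [-179.9, 0.3, 14.1]
force: [0.3, 0.4, -0.6]
opening: 0.066
gripper_force: 0.0
clock: 6.8
tool_pos: [0.5476, -0.2518, 0.0043]
orientation: [-180.0, 0.0, 14.1]
force: [-0.1, -0.4, 0.5]
opening: 0.0658
gripper_force: 0.0
```

View pics/w3.png

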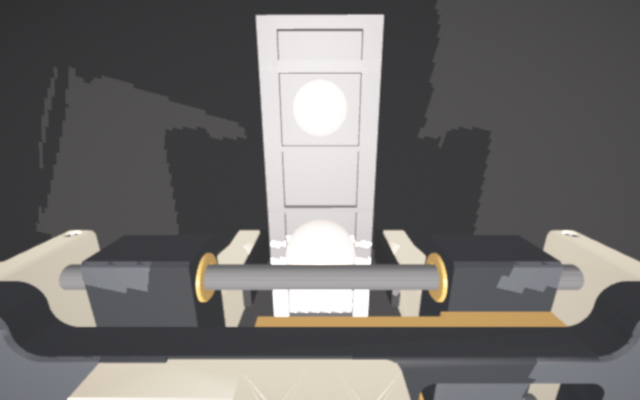

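The ball, at (320,250), sits between the fingertips at (250,235) and (392,235), and there is no contact force. Closing.

Converted, -0.05 m is -1, -0.03 m is -0.6.

```bash
python3 drive.py '[{"jaw":0.03}, {"jaw":0.03}, {"jaw":0.03}, {"jaw":0.03}]'
python3 drive.py '[{"trans":[0, 0, -0.1], "jaw":0.03}, {"trans":[0, 0, -0.3], "jaw":0.03}, {"trans":[0, 0, -0.6], "jaw":0.03}, {"trans":[0, 0, -1], "jaw":0.03}, {"trans":[0, 0, -1], "jaw":0.03}]'
```

```text
clock: 7.35
tool_pos: [0.5478, -0.2519, 0.0046]
orientation: [180.0, -0.0, 14.1]
force: [0.6, -0.1, -0.6]
opening: 0.0389
gripper_force: 30.0
clock: 7.98
tool_pos: [0.5494, -0.2522, 0.0572]
orientation: [179.9, -0.2, 14.1]
force: [-0.4, 0.2, -0.6]
opening: 0.0385
gripper_force: 30.0
```

Gripped at 39 mm with 30 N. Lifting, then crossing to the jar.

```bash
python3 drive.py '[{"trans":[0, 0, -0.6], "jaw":0.03}, {"trans":[0, 0, -1.6], "jaw":0.03}, {"trans":[0, 0, -2.6], "jaw":0.03}, {"trans":[0, 0, -3], "jaw":0.03}, {"trans":[0, 0, -3], "jaw":0.03}]'
python3 drive.py '[{"trans":[0.1, -0.4, 0], "twist":0.8, "jaw":0.03}, {"trans":[0.34, -1.4, 0], "twist":2.6, "jaw":0.03}, {"trans":[0.64, -2.6, 0], "twist":4.4, "jaw":0.03}, {"trans":[0.94, -3.8, 0], "twist":6.2, "jaw":0.03}, {"trans":[1.24, -5, 0], "twist":8, "jaw":0.03}, {"trans":[1.54, -6.2, 0], "twist":9.8, "jaw":0.03}, {"trans":[1.8, -7.2, 0], "twist":11.6, "jaw":0.03}, {"trans":[1.946, -7.714, 0], "twist":12.84, "jaw":0.03}]'
python3 drive.py '[{"jaw":0.03}, {"jaw":0.03}]'
python3 go.py 0.548 0.1455 0.063 -50.1
python3 - <<'E'
from w import *
X=wrist('w4')
from scipy.optimize import least_squares as LS
p=X[(np.hypot(X[:,0]-.548,X[:,1]-.1455)<.075)&(X[:,2]>.112)&(X[:,2]<.124)]
print(len(p),np.median(p[:,2]),LS(lambda q:np.hypot(*(p[:,:2]-q[:2]).T)-q[2],[.548,.1455,.06],loss='soft_l1',f_scale=.002).x)
k=X[(np.hypot(X[:,0]-.4777,X[:,1]-.2293)<.03)&(X[:,2]>.126)&(X[:,2]<.14)];print(len(k),k.mean(0) if len(k) else '',cv2.minEnclosingCircle(k[:,:2].astype(np.float32)) if len(k) else '')
E
```

```text
clock: 8.6
tool_pos: [0.5485, -0.252, 0.2062]
orientation: [179.9, -0.2, 14.1]
force: [0.1, 1.1, -1.6]
opening: 0.0388
gripper_force: 30.0
clock: 9.6
tool_pos: [0.5473, 0.1482, 0.2026]
orientation: [179.9, 0.0, -50.3]
force: [0.2, 0.2, -1.3]
opening: 0.0387
gripper_force: 30.0
clock: 9.85
tool_pos: [0.5477, 0.1454, 0.2032]
orientation: [179.9, 0.0, -50.1]
force: [-0.3, 0.3, -0.7]
opening: 0.0385
gripper_force: 30.0
shift [ 1.000e-04 -6.000e-04  1.402e-01] turn 0.05
1656 0.11753074895549576 [0.5469895  0.14622028 0.05951236]
482 [0.47714628 0.22868151 0.12945966] ((0.4758358299732208, 0.2300930768251419), 0.014046311378479004)
```

View pics/w4.png

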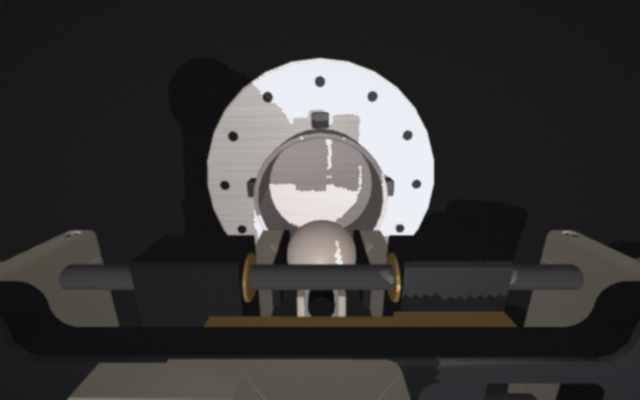

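The ball is held at (320,245), centred over the jar mouth at (320,180). The knob is visible at (320,303) between the fingers and clear of them. Lowering.

Converted, 0.134 m is 2.68, 0.13 m is 2.6.

```bash
python3 drive.py '[{"trans":[-0.02, 0, 0.4], "jaw":0.03}, {"trans":[-0.02, 0, 1], "jaw":0.03}, {"trans":[-0.02, 0, 1.6], "jaw":0.03}, {"trans":[-0.02, 0, 2.1], "jaw":0.03}, {"trans":[-0.02, 0, 2.4], "jaw":0.03}, {"trans":[-0.02, 0, 2.6], "jaw":0.03}, {"trans":[-0.02, 0, 2.68], "jaw":0.03}, {"trans":[-0.02, 0, 2.68], "jaw":0.03}]'
python3 drive.py '[{"trans":[0, 0, 0.04], "jaw":0.03}, {"trans":[0, 0, 0.08], "jaw":0.03}, {"trans":[0, 0, 0.1], "jaw":0.03}, {"trans":[0, 0, 0.12], "jaw":0.03}, {"trans":[0, 0, 0.12], "jaw":0.03}]'
```

```text
clock: 10.9
tool_pos: [0.548, 0.1467, 0.0709]
orientation: [-180.0, -0.0, -50.1]
force: [-0.3, 0.0, -0.4]
opening: 0.0385
gripper_force: 30.0
clock: 11.52
tool_pos: [0.5478, 0.1467, 0.0645]
orientation: [180.0, 0.0, -50.1]
force: [-0.1, -0.3, -0.5]
opening: 0.0385
gripper_force: 30.0
```

```bash
for i in 1 2 3; do python3 drive.py '[{"trans":[0, 0, 0.01], "jaw":0.03}, {"trans":[0, 0, 0.02], "jaw":0.03}, {"trans":[0, 0, 0.02], "jaw":0.03}]' | egrep 'clock|tool_pos|force: \['; done
```

```text
clock: 11.9
tool_pos: [0.5478, 0.1466, 0.0635]
force: [-0.5, 0.1, -0.5]
clock: 12.28
tool_pos: [0.5479, 0.1466, 0.0627]
force: [-0.2, -0.7, -0.1]
clock: 12.65
tool_pos: [0.548, 0.1466, 0.0624]
force: [-2.8, -0.9, 7.1]
```

Floor contact at 7 N, at TCP z 0.0624 against 0.0625 expected. Easing off slightly, opening about 10 mm and rising.

Converted, -0.0007 m is -0.014.

```bash
python3 drive.py '[{"trans":[0, 0, -0.014], "jaw":0.03}, {"trans":[0, 0, -0.014], "jaw":0.049}, {"trans":[0, 0, -0.014], "jaw":0.049}, {"trans":[0, 0, -0.014], "jaw":0.049}, {"trans":[0, 0, -0.014], "jaw":0.049}]'
python3 drive.py '[{"trans":[0, 0, -0.2], "jaw":0.049}, {"trans":[0, 0, -0.6], "jaw":0.049}, {"trans":[0, 0, -1.2], "jaw":0.049}, {"trans":[0, 0, -2], "jaw":0.049}, {"trans":[0, 0, -2.6], "jaw":0.049}, {"trans":[0, 0, -2.8], "jaw":0.049}, {"trans":[0, 0, -2.8], "jaw":0.049}]'
python3 - <<'E'
from w import *
X=wrist('w5')
from scipy.optimize import least_squares as LS
p=X[(np.hypot(X[:,0]-.548,X[:,1]-.1455)<.05)&(X[:,2]>.066)&(X[:,2]<.11)]
print(len(p),LS(lambda q:np.linalg.norm(p-q[:3],axis=1)-q[3],[.548,.1455,.08,.02],loss='soft_l1',f_scale=.002).x)
k=X[(np.hypot(X[:,0]-.4777,X[:,1]-.2293)<.03)&(X[:,2]>.126)&(X[:,2]<.14)];print(len(k),k.mean(0),cv2.minEnclosingCircle(k[:,:2].astype(np.float32)))
E
python3 go.py 0.4775 0.2293 0.2 -50.1
```

```text
clock: 13.28
tool_pos: [0.5478, 0.1467, 0.0621]
orientation: [180.0, 0.0, -50.1]
force: [-0.8, -0.1, -0.1]
opening: 0.049
gripper_force: 0.0
clock: 14.15
tool_pos: [0.5479, 0.1468, 0.2028]
orientation: [-179.9, 0.0, -50.1]
force: [-0.1, -0.9, -0.9]
opening: 0.0487
gripper_force: 0.0
1113 [0.54671517 0.14686952 0.07993427 0.01973604]
496 [0.47692236 0.22875257 0.12940449] ((0.47566112875938416, 0.2300017923116684), 0.013907991349697113)
shift [-0.1083  0.0006  0.0018] turn -0.04
```

View pics/w5.png

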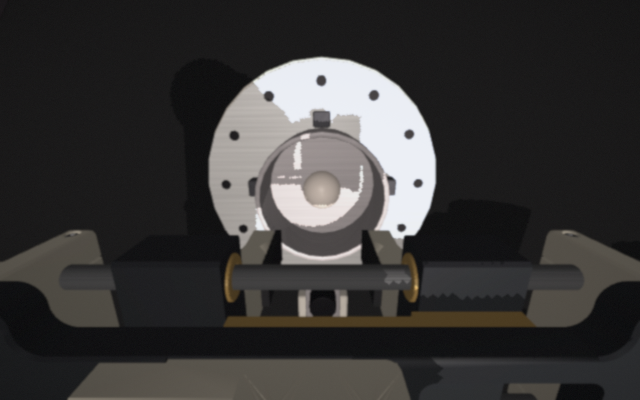

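The ball rests on the jar floor at (320,189), with its centre measured at z 0.080. Opening to 60 mm and moving over the knob.

```bash
python3 drive.py '[{"trans":[-0.4, 0, 0], "jaw":0.06}, {"trans":[-1.2, 0.02, 0], "jaw":0.06}, {"trans":[-2, 0.02, 0], "jaw":0.06}, {"trans":[-2.18, 0.02, 0], "jaw":0.06}, {"trans":[-2.18, 0.02, 0.4], "jaw":0.06}, {"trans":[-2.18, 0.02, 0.9], "jaw":0.06}, {"trans":[-2.18, 0.02, 1], "jaw":0.06}, {"trans":[-2.18, 0.02, 1], "jaw":0.06}]'
python3 - <<'E'
from w import *
X=wrist('w6')
k=X[(np.hypot(X[:,0]-.477,X[:,1]-.2297)<.025)&(X[:,2]>.126)&(X[:,2]<.136)];print(len(k),k.mean(0),cv2.minEnclosingCircle(k[:,:2].astype(np.float32)))
E
python3 go.py 0.477 0.2297 0.093 -50.1
```

```text
clock: 15.2
tool_pos: [0.4773, 0.2293, 0.152]
orientation: [179.9, -0.0, -50.1]
force: [0.1, 0.4, 0.6]
opening: 0.0603
gripper_force: 0.0
1084 [0.47596147 0.2299783  0.12963752] ((0.4754571318626404, 0.23033447563648224), 0.014047822915017605)
shift [-0.0005  0.0004  0.0596] turn -0.04
```

View pics/w6.png

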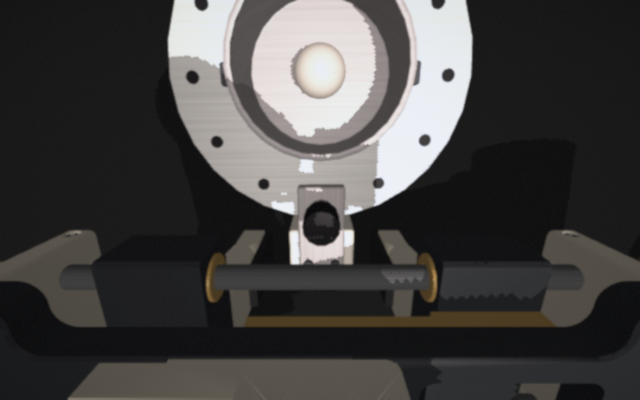

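The knob, at (321,222), is centred between the fingers at (247,245) and (395,245). Descending and gripping.

```bash
python3 drive.py '[{"trans":[-0.02, 0.004, 0.2], "jaw":0.06}, {"trans":[-0.02, 0.004, 0.5], "jaw":0.06}, {"trans":[-0.02, 0.004, 0.8], "jaw":0.06}, {"trans":[-0.02, 0.004, 1.04], "jaw":0.06}, {"trans":[-0.02, 0.004, 1.18], "jaw":0.06}, {"trans":[-0.02, 0.004, 1.18], "jaw":0.06}]'
python3 drive.py '[{"jaw":0.015}, {"jaw":0.015}, {"jaw":0.015}, {"jaw":0.015}, {"jaw":0.015}]'
```

```text
clock: 16.0
tool_pos: [0.4761, 0.2301, 0.0926]
orientation: [179.9, -0.0, -50.1]
force: [-0.0, 0.6, 0.0]
opening: 0.0602
gripper_force: 0.0
clock: 16.62
tool_pos: [0.4765, 0.2304, 0.0935]
orientation: [-180.0, 0.0, -50.1]
force: [-0.3, 0.0, 2.1]
opening: 0.0271
gripper_force: 30.0
```

Converted, -0.016 m is -0.32, -0.015 m is -0.3.

```bash
python3 drive.py '[{"trans":[0, 0, -0.06], "jaw":0.015}, {"trans":[0, 0, -0.12], "jaw":0.015}, {"trans":[0, 0, -0.18], "jaw":0.015}, {"trans":[0, 0, -0.24], "jaw":0.015}, {"trans":[0, 0, -0.3], "jaw":0.015}, {"trans":[0, 0, -0.32], "jaw":0.015}, {"trans":[0, 0, -0.32], "jaw":0.015}]'
for i in 1 2; do python3 drive.py '[{"trans":[0, 0, -0.01], "jaw":0.015}, {"trans":[0, 0, -0.02], "jaw":0.015}, {"trans":[0, 0, -0.02], "jaw":0.015}]'| egrep 'clock|tool_pos|force|open'; done
```

```text
clock: 17.5
tool_pos: [0.4764, 0.2304, 0.109]
orientation: [-180.0, 0.0, -50.1]
force: [5.5, 1.9, -11.5]
opening: 0.027
gripper_force: 30.0
clock: 17.88
tool_pos: [0.4764, 0.2304, 0.1099]
force: [6.3, 1.8, -11.3]
opening: 0.0272
gripper_force: 30.0
clock: 18.25
tool_pos: [0.4764, 0.2304, 0.1109]
force: [6.0, 1.4, -12.5]
opening: 0.0275
gripper_force: 30.0
```

```bash
for i in 1 2; do python3 drive.py '[{"trans":[0, 0, -0.01], "jaw":0.015}, {"trans":[0, 0, -0.01], "jaw":0.015}]'| egrep 'clock|tool_pos|force|open'; done
```

```text
clock: 18.5
tool_pos: [0.4764, 0.2304, 0.1113]
force: [5.4, 2.6, -12.0]
opening: 0.0274
gripper_force: 30.0
clock: 18.75
tool_pos: [0.4764, 0.2304, 0.1116]
force: [6.8, 2.8, -14.5]
opening: 0.0272
gripper_force: 30.0
```

Converted, -0.0004 m is -0.008.

```bash
python3 drive.py '[{"trans":[0, 0, -0.008], "jaw":0.015}, {"trans":[0, 0, -0.008], "jaw":0.015}]'| egrep 'clock|tool_pos|force|open'
python3 - <<'E'
from w import *
X=wrist('w7')
k=X[(np.hypot(X[:,0]-.4765,X[:,1]-.2297)<.013)&(X[:,2]>.12)&(X[:,2]<.16)]
print(len(k),np.median(k,0) if len(k) else '')
from h import *
for n in('scene','top'):
    s=ctrl.snapshot(n);X=cloud(s).reshape(-1,3);k=X[(np.hypot(X[:,0]-.4775,X[:,1]-.2293)<.016)&(X[:,2]>.11)&(X[:,2]<.156)];print(n,len(k),np.percentile(k[:,2],[5,50,95]) if len(k) else '')
E
```

```text
clock: 19.0
tool_pos: [0.4764, 0.2304, 0.1117]
force: [7.8, 2.6, -18.0]
opening: 0.0276
gripper_force: 30.0
1372 [0.482834   0.22235156 0.14497162]
scene 169 [0.11685137 0.14149696 0.15010466]
top 64 [0.12568539 0.14846665 0.15126212]
```

View pics/w7.png

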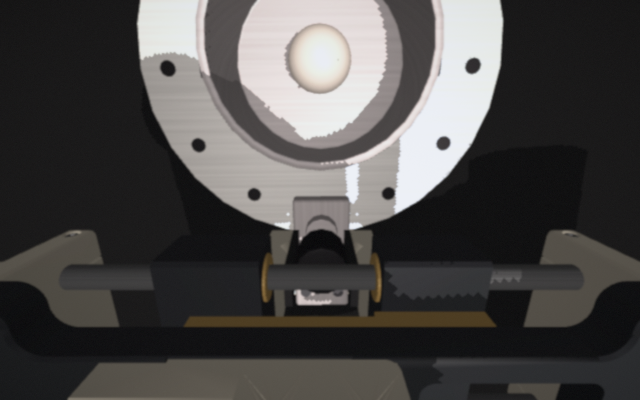

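The wrist view shows the ball on the jar floor at (320,58) and the knob gripped and raised at (321,245), with the sleeve visible below it. The lift is 18.2 mm. The last 0.4 mm commanded gave only more force (18 N) and no motion, so the plunger is at its stop. Handing in.

```bash
python3 -c "
from plant import ctrl
print(ctrl.close_job())"
```

```text
the job is handed in; nothing more can be done
None
```

The large ball is on the jar floor and the plunger knob is gripped and held fully up at its stop; the job is handed in at about 19 s, and its verdict was not shown.

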